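# Slide a battery pack under the spring-closed cover of a test bay

### The arm

A 6-joint arm with a two-finger parallel gripper is mounted at the origin on the work surface. World frame = base frame: x ahead of the robot, y to its left, z up, the work surface at z = 0. Lengths are in m, angles in degrees, forces in N, time in s.
With the tool pointing down it reaches from about 0.35 to 0.875 m from the base axis. Payload 4.2 kg.
Tool frame: the origin (TCP) lies midway between the tips of the shut fingers; the grasp point (between the pads) lies 19 mm behind it; z points along the fingers, y is the direction in which the jaws open and shut (so a half turn about z gives the same grasp; the last joint's range is limited). The gripper opens to 87 mm and grips with 3 to 60 N. Pads are 19 mm wide; open, the fingers measure 117 mm over their backs; the gripper's body (75 mm by 190 mm) begins 51 mm behind the grasp point.
Start: joints at [79.79, 22.042, 0.453, 0, -68.411, -14.817], TCP at [0.264, 0.566, 0.223] pointing down, gripper open.
Joint ranges: [-179.83, 179.83], [-69.29, 118.12], [-61.27, 80.66], [-181.25, 117.63], [-171.15, -9.14], [-177.46, 177.46]. Speed limits (degrees/s): [159.86, 159.86, 180, 180, 180, 180].

### API

Orientations are given as a 3x3 rotation matrix whose columns are the frame's x, y, z axes.
In Python, from station import r gives the robot as it stands.
- The arm moves only by the tool servo_tool, never from a script. Its arguments are lists of equal length, an entry for each row: "slide": the shift along the world's x, y, z in units of 60 mm (1.0 is 60 mm), a list of three; "twist": the turn, a rotation vector about the world's x, y, z in units of 6 degrees (1.0 is 6 degrees), a list of three; "gripper": the closure, from 0 (fully open) to 1 (shut). In form: {"slide": [[x, y, z], ...], "twist": [[wx, wy, wz], ...], "gripper": [gripper, ...]}. A call has 1 to 12 rows; each row shifts and turns the commanded pose from where the row before left it; what a row does not reach is not made up. A row lasts 1/8 s, in which the tool goes at most 62.5 mm and 10.7 degrees, less where a joint would pass 70% of its speed; a pose out of reach is approached as far as the arm can. A call is refused whole if a number of a shift passes 1 or a number of a turn 1, either way. A call with a gripper value outside its range is refused whole. The fingers move at their own pace and stop on an object; the grip force is fixed at half the most. Time passes only in rows, so rows that do not move let the fingers close. It gives the time, the measured TCP pose, the force and the opening at its end, in the units of the state.
- r.sense(): the state, without advancing time (a new reading comes with each control period).
- r.capture(name): name is "side" or "top"; returns a dict with "image" (384x512x3 uint8, blue, green, red), "intrinsics" (3x3 intrinsics, pixels), "k1" (the pictures are not rectified: a ray, as slopes to the right and down, at radius r is drawn at 1 + k1 r^2 times it, then the intrinsics apply), "R" (3x3) and "t" (3): a world point X has camera coordinates R X + t. Camera axes: x right, y down, z forward; pixel columns grow to the right and rows downward; lengths in m; the calibration is good to about 2 mm. A picture is of the moment at which its call begins. There is no depth.
- r.finish_job(): hands the job in, once; it reports no verdict.
The state is a dict: "time_s": time; "joints": joint angles; "joint_velocities": joint speeds; "effort": joint torques, N m; "tcp_pos": TCP position; "ee_rot": TCP orientation; "wrist_force": force on the tool from outside, world axes, zero at the start; "moment": the same for the moment, N m; "gripper_width": opening from 0.0 (shut) to 1.0 (fully open).
Only numpy, scipy, OpenCV 4.12 (cv2) and the standard library are available. Lean on these libraries where they do the work, as an engineer would, in place of code of your own. Each camera call takes 0.05 s, during which the arm holds its last target.

### The job

Load the battery pack into the test bay: with one fingertip press down the long tab along the bay's side, which swings the spring-closed cover up, and while holding it open push the pack along the bed with the other fingertip until it stands fully home against the contacts at the far end. Then draw back and let the cover close over the pack. The pack is only pushed, never picked up or tipped, and the other things on the bench stay where they are.

Things in the scene. Friction and masses are not known exactly. Their poses are not given: they have to be found in the camera images.
- test_bay: Fixed battery test bay; all numbers below in mm in its frame. Origin on the table under the centre of the lane's mouth; x: the way the pack is pushed in, y: left of that (press-tab side), z up. Aluminium bed x -131 to 131, y -44 to 42, top at z 4. Open apron x -131 to -14, then the covered lane x 0 to 78, 40 wide (y -20 to 20). Meter housing behind it, x 86 to 130, top z 50.
- lane_mouth (a point): Centre of the lane's mouth on the bed: bay x 0, y 0, z 4. Right rail of the lane: y -24 to -20, top only z 12. Left wall: y 20 to 24, top z 30. Both flare out from x 0 to x -14 (inner width 52 there, top z 12) to lead the pack in.
- bay_home (a point): Fixed point where the pack's centre is when fully home: bay x 50, y 0, z 16. The lane ends at a black stop with two brass contacts, face at x 78, top z 28. The home pack's rear end is at x 22, so the pushing fingertip must go about 22 mm into the lane.
- pack_center (a point): Centre of the battery pack to load: loose black block 56 long (its x, along the push) x 36 wide (y) x 24 high, about 90 g, two brass contacts on its leading (+x) end, a grey patch on each side. Starts flat on the apron (centre at z 16), leading end 16 to 36 before the mouth, up to 4 off the centre line, turned up to 0.1 rad.
- cover (a joint): Hinge of the spring-closed cover, rad: 0 closed, 1.4 fully open (hard stop). It does not stay open: let go, it snaps shut in a fraction of a second, also onto a fingertip in the lane, so draw the fingertip out to x below -15 before letting go. The press tab is rigid with it, on the other side of the hinge, and goes down as the cover comes up.
- cover_hinge (a point): Point on the hinge line: bay x 41, y 24, z 34; the line runs along bay x. Cover: aluminium sheet x 0 to 82, 3 thick; closed it is level, y -23 to 24, underside z 31, with an ear turned down at the mouth (x 0 to 3, y 12 to 22, down to z 23) that blocks the pack (top z 28). Fully open it stands nearly upright, top z 81, and a finger at y below 12 passes it.
- tab_mid (a point): Middle (bay x -25) of the press tab: flat strip 3 thick, x -126 to 76, 20 to 44 from the hinge line and radial to it. Closed it slopes 40 deg up outward (this point y 48, z 55; outer edge z 62), open 40 deg down (y 48, z 13). Push straight down, 2 N at first, about 5 N at last; tip may slide along it. With the tip's inner edge at y 48 it is fully down at z 15.5; both tips at z 17, the other at y 0 pushes.
- screwdriver: loose screwdriver, 150 mm long, lying beside the bay; origin at its middle on the table
- flux_jar: loose small amber jar, 36 mm across, 40 mm high, beside the bay; origin under its centre
- spare_cell: loose thin flat grey cell 48 x 30 x 10 mm lying on the table on the press-tab side of the bay; not the pack to load; origin under its centre
- tape_roll: loose roll of paper tape, 56 mm across, 18 mm high, on the press-tab side of the bay; origin under its centre
- handset: loose black handset slab 145 x 70 x 9 mm; origin under its centre
- cleaner: loose white bottle, 48 mm across, 130 mm high; origin under its centre
- brush: loose brush, 160 mm long, lying on the table; origin at its middle on the table
There are look-alikes about, which are no part of the job. What is shaped like the part that bears pack_center but pink or purple is not meant.

How it is judged:
By the outcome, as a careful person would: the job done as asked, in the order asked, and still so for the second after the job is handed in, with the robot touching nothing.
It also fails if it takes over 38 s, if anything falls off the work surface, if the arm or the gripper's body presses on something with over 40 N, if the wrist force passes 120 N, or if a joint passes its speed limit or range.

## Working session

There is one attempt and no reset: what is moved stays moved. The work goes in short steps, Python scripts to look and compute and a tool call to move; the robot and the scene stay as the last step left them, time stands still between calls to the robot, and variables do not carry over. Pictures are saved under pics/ and viewed, and the job is handed in when it is done.

Besides the shell and the picture viewer there is one more tool, called by a JSON object that holds its "name" and its "arguments". servo_tool: Moves the arm, as the interface text tells. Its arguments: {"type":"object","properties":{"slide":{"type":"array","items":{"type":"array","items":{"type":"number"}}},"twist":{"type":"array","items":{"type":"array","items":{"type":"number"}}},"gripper":{"type":"array","items":{"type":"number"}}},"required":["slide","twist","gripper"]}

```bash
mkdir -p pics; ls; python3 - <<'E'
from station import r
import cv2
for n in("side","top"):
    c=r.capture(n); cv2.imwrite(f"pics/{n}0.png",c["image"]); print(n,c["intrinsics"],c["k1"],c["R"],c["t"])
print(r.sense())
E
```

```text
pics
side [[369.5199658    0.         256.13106996]
 [  0.         369.5199658  189.80693476]
 [  0.           0.           1.        ]] -0.04863899201974726 [[ 0.81829821 -0.57455401  0.01660504]
 [-0.37210822 -0.55154425 -0.74654833]
 [ 0.43809075  0.60472029 -0.66512395]] [-0.51425738  0.29305334  0.85532977]
top [[474.83269693   0.         259.26581254]
 [  0.         474.83269693 192.74810316]
 [  0.           0.           1.        ]] -0.17556884048023555 [[-0.00863322 -0.99983818 -0.01578224]
 [-0.99429826  0.01026078 -0.10613992]
 [ 0.10628468  0.01477593 -0.99422595]] [0.00575735 0.62931849 1.41374328]
{'time_s': 0.1, 'joints': array([ 7.97892158e+01,  2.20850528e+01,  3.88375613e-01, -2.58209778e-02,
       -6.84105959e+01, -1.48174632e+01]), 'joint_velocities': array([ 0.01965758, -0.01422568,  0.24064744,  0.03660691, -0.01170173,
       -0.02196998]), 'effort': array([-5.69018157e-04, -3.91693139e+01,  1.87934572e+01,  4.23183650e+00,
        1.34467703e-02, -6.93264360e-05]), 'tcp_pos': array([0.26416226, 0.56584294, 0.22158665]), 'ee_rot': array([[ 9.06029017e-01, -4.23214917e-01, -7.44298631e-04],
       [-4.23215565e-01, -9.06027295e-01, -1.76829650e-03],
       [ 7.40145796e-05,  1.91712670e-03, -9.99998160e-01]]), 'wrist_force': array([-0.13985283, -0.10249843,  0.30836894]), 'moment': array([-0.04320872, -0.01766022,  0.06930833]), 'gripper_width': 0.9983427508956331}
```

View pics/side0.png

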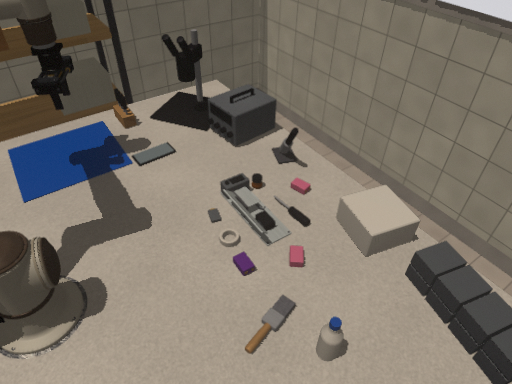

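View pics/top0.png

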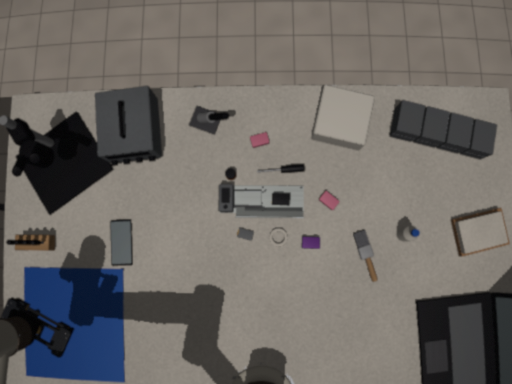

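```bash
python3 - <<'E'
import cv2
a=cv2.imread("pics/top0.png")[165:255,205:325]; cv2.imwrite("pics/top0c.png",cv2.resize(a,None,fx=6.5,fy=6.5,interpolation=cv2.INTER_CUBIC))
a=cv2.imread("pics/side0.png")[165:255,200:320]; cv2.imwrite("pics/side0c.png",cv2.resize(a,None,fx=6.5,fy=6.5,interpolation=cv2.INTER_CUBIC))
E
```

```text
(no output)
```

View pics/top0c.png

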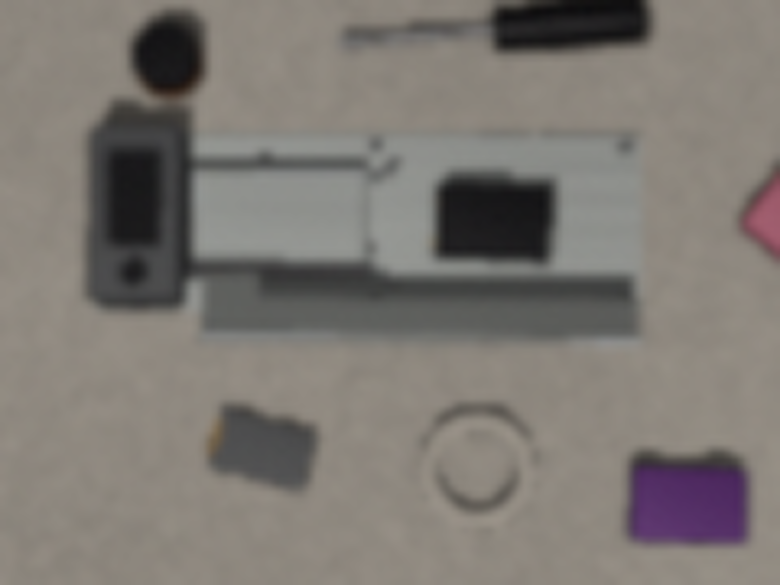

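View pics/side0c.png

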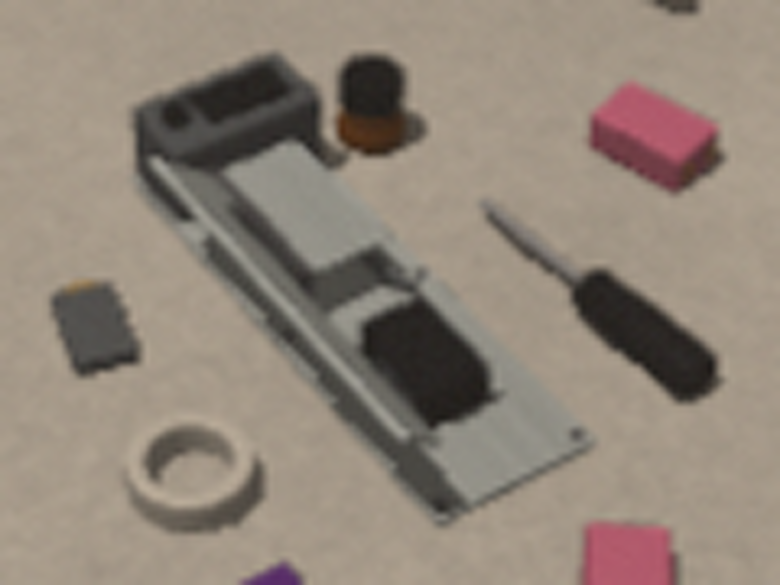

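```bash
cat > h.py <<'E'
import numpy as np,cv2
from scipy.optimize import least_squares
from station import r
CAM={}
def cam(n):
    if n not in CAM: CAM[n]=r.capture(n)
    return CAM[n]
def proj(n,X):
    c=cam(n); p=np.atleast_2d(X)@c["R"].T+c["t"]; s=p[:,:2]/p[:,2:]; s=s*(1+c["k1"]*(s**2).sum(1,keepdims=True))
    return s*c["intrinsics"][0,0]+c["intrinsics"][:2,2]
def back(n,uv,z):
    f=lambda q: (proj(n,[q[0],q[1],z])[0]-uv)
    return least_squares(f,[.6,0]).x
def b2w(b,P):
    P=np.atleast_2d(P)/1000; c,s=np.cos(b[2]),np.sin(b[2])
    return np.c_[b[0]+c*P[:,0]-s*P[:,1],b[1]+s*P[:,0]+c*P[:,1],P[:,2]]
def w2b(b,X):
    X=np.asarray(X); c,s=np.cos(b[2]),np.sin(b[2]); d=X[:2]-np.array(b[:2]); return np.array([c*d[0]+s*d[1],-s*d[0]+c*d[1],X[2]])*1000
E
cat > fit.py <<'E'
from h import *
cr=lambda x,y,o:[(x+.5)/6.5-.5+o[0],(y+.5)/6.5-.5+o[1]]
T=(205,165);S=(200,165)
obs=[("top",(-131,-44,4),cr(640,133,T)),("top",(-126,57.7,62.3),cr(640,338,T)),("top",(76,57.7,62.3),cr(203,332,T)),
("top",(0,-23,34),cr(366,166,T)),
("side",(-131,-44,4),cr(593,440,S)),("side",(-131,42,4),cr(443,522,S)),("side",(-126,57.7,62.3),cr(410,437,S)),("side",(76,57.7,62.3),cr(155,160,S)),("side",(0,-23,34),cr(378,248,S))]
def f(q):
    return np.concatenate([proj(n,b2w(q,P))[0]-uv for n,P,uv in obs])
s=least_squares(f,[.6,0,1.57],loss="soft_l1",x_scale=[.1,.1,.1]); b=s.x
print(b,np.degrees(b[2])); 
for o,e in zip(obs,f(b).reshape(-1,2)): print(o[0],o[1],e.round(2))
for n,L,o in(("top",[(439,180),(553,180),(549,262),(437,258)],T),):
    W=[back(n,cr(*p,o),.028) for p in L]; B=[w2b(b,[*w,.028]) for w in W]; print(np.round(B,1), np.mean(B,0))
np.save("bay.npy",b)
for n,o in(("top",T),("side",S)):
    im=cam(n)["image"][o[1]:o[1]+90,o[0]:o[0]+120]; im=cv2.resize(im,None,fx=6.5,fy=6.5,interpolation=cv2.INTER_CUBIC)
    d=lambda P,c:cv2.polylines(im,[np.int32((proj(n,b2w(b,P))-o+.5)*6.5)],True,c,1)
    d([(-131,-44,4),(131,-44,4),(131,42,4),(-131,42,4)],(0,255,0)); d([(0,-23,34),(82,-23,34),(82,24,34),(0,24,34)],(0,0,255))
    d([(-126,57.7,62.3),(76,57.7,62.3),(76,39.3,46.9),(-126,39.3,46.9)],(255,0,0)); d([(86,-24,50),(130,-24,50),(130,24,50),(86,24,50)],(0,255,255))
    cv2.imwrite(f"pics/{n}_fit.png",im)
E
python3 fit.py
```

```text
[ 0.61388152 -0.00526574  1.55807725] 89.27125061019373
top (-131, -44, 4) [ 0.13 -0.31]
top (-126, 57.7, 62.3) [ 0.12 -0.3 ]
top (76, 57.7, 62.3) [-0.56  0.43]
top (0, -23, 34) [0.11 0.14]
side (-131, -44, 4) [ 0.72 -0.1 ]
side (-131, 42, 4) [-0.6   0.17]
side (-126, 57.7, 62.3) [-0.64  0.36]
side (76, 57.7, 62.3) [-0.29  0.55]
side (0, -23, 34) [ 1.95 -1.67]
[[-34.  -17.6  28. ]
 [-87.6 -17.7  28. ]
 [-85.6  21.   28. ]
 [-33.1  19.3  28. ]] [-60.0748543    1.26508506  28.        ]
```

View pics/top_fit.png

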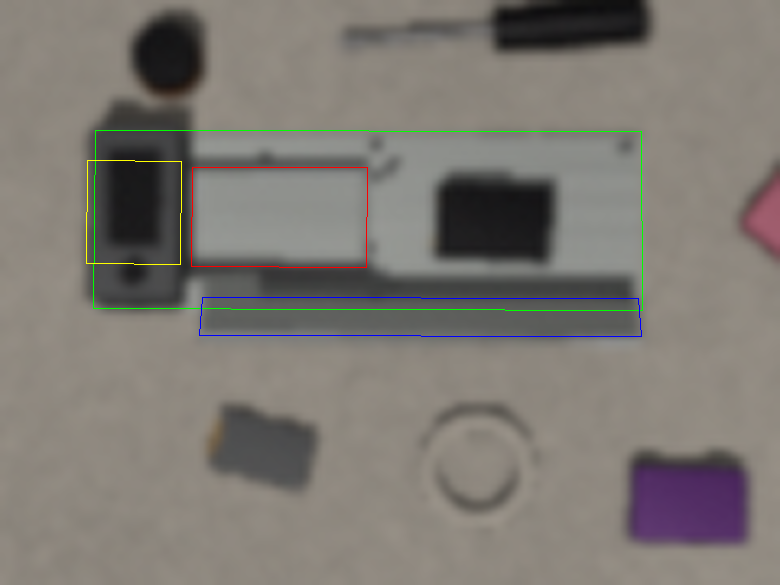

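View pics/side_fit.png

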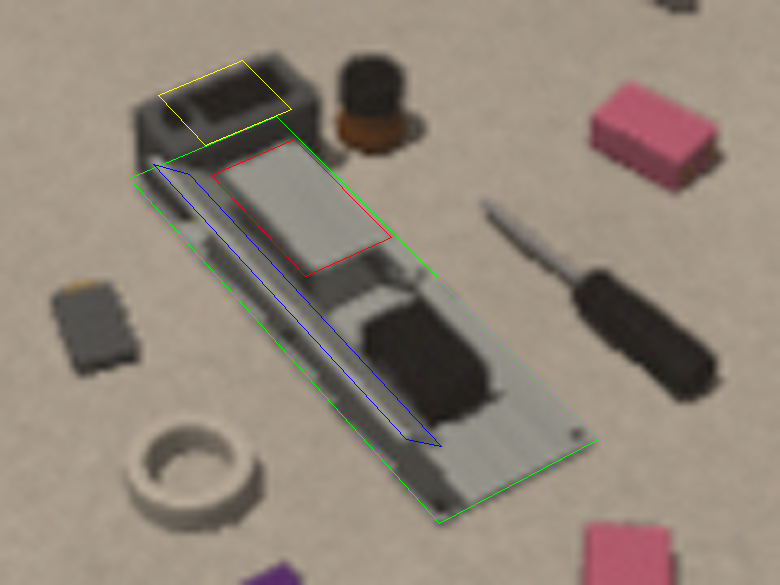

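```bash
cat > go.py <<'E'
from h import *
import sys
b=np.load("bay.npy"); s=r.sense()
def show():
    s=r.sense(); y=s["ee_rot"][:,1]; print("t",s["time_s"],"bay tcp",w2b(b,s["tcp_pos"]).round(1),"yaw err",round((np.degrees(np.arctan2(y[1],y[0])-b[2]-np.pi/2)+90)%180-90,2),"ez",s["ee_rot"][:,2].round(4),"w*87",round(s["gripper_width"]*87,1),"F",s["wrist_force"].round(1),"M",s["moment"].round(2))
show()
if len(sys.argv)>1:
    t=b2w(b,[float(v) for v in sys.argv[1:4]])[0]; print("units",((t-s["tcp_pos"])/.06).round(3), "unit dirs bayx",(b2w(b,(60,0,0))[0]-b2w(b,(0,0,0))[0])/.06)
E
python3 go.py -108 27.7 120
```

```text
t 0.2 bay tcp [566.8 356.9 221.9] yaw err 65.7 ez [-5.0e-04 -1.2e-03 -1.0e+00] w*87 86.9 F [ 0.5  0.3 -0.3] M [0.01 0.01 0.04]
units [  5.343 -11.315  -1.698] unit dirs bayx [0.01271873 0.99991911 0.        ]
```

{"name": "servo_tool", "arguments": {"slide": [[0.44,-0.94,0],[0.44,-0.94,0],[0.44,-0.94,0],[0.44,-0.94,0],[0.44,-0.94,0],[0.44,-0.94,0],[0.44,-0.94,0],[0.44,-0.94,0],[0.44,-0.94,0],[0.44,-0.94,0],[0.44,-0.94,0],[0.44,-0.94,0]], "twist": [[0,0,-0.91],[0,0,-0.91],[0,0,-0.91],[0,0,-0.91],[0,0,-0.91],[0,0,-0.91],[0,0,-0.91],[0,0,-0.91],[0,0,-0.91],[0,0,-0.91],[0,0,-0.91],[0,0,-0.91]], "gripper": [0.53,0.53,0.53,0.53,0.53,0.53,0.53,0.53,0.53,0.53,0.53,0.53]}}

```text
time_s: 1.7
tcp_pos: [0.5818, -0.1125, 0.2225]
ee_rot: [[-0.013, -1.0, 0.0], [-1.0, 0.013, 0.0], [-0.0, -0.0, -1.0]]
wrist_force: [0.9, 0.4, 0.1]
gripper_width: 0.473
```

```bash
python3 go.py -108 27.7 90
```

```text
t 1.7 bay tcp [-107.6   30.8  222.5] yaw err -0.0 ez [ 1.e-04  0.e+00 -1.e+00] w*87 41.2 F [0.9 0.4 0.1] M [ 0.15 -0.15 -0.05]
units [ 0.051 -0.007 -2.209] unit dirs bayx [0.01271873 0.99991911 0.        ]
```

{"name": "servo_tool", "arguments": {"slide": [[0.05,-0.01,-0.55],[0,0,-0.55],[0,0,-0.55],[0,0,-0.55],[0,0,0],[0,0,0]], "twist": [[0,0,0],[0,0,0],[0,0,0],[0,0,0],[0,0,0],[0,0,0]], "gripper": [0.53,0.53,0.53,0.53,0.53,0.53]}}

```text
time_s: 2.45
tcp_pos: [0.5852, -0.1112, 0.0918]
ee_rot: [[-0.009, -1.0, 0.002], [-1.0, 0.009, -0.001], [0.0, -0.002, -1.0]]
wrist_force: [0.0, -0.3, 1.4]
gripper_width: 0.469
```

```bash
python3 go.py -108 27.7 90; cat > pic.py <<'E'
from h import *
import sys
b=np.load("bay.npy"); k=sys.argv[1]
for n,o in(("top",(205,165)),("side",(200,165))):
    im=cam(n)["image"][o[1]:o[1]+90,o[0]:o[0]+120]; cv2.imwrite(f"pics/{n}{k}.png",cv2.resize(im,None,fx=6.5,fy=6.5,interpolation=cv2.INTER_CUBIC))
E
python3 pic.py 1
```

```text
t 2.45 bay tcp [-106.3   27.4   91.8] yaw err 0.22 ez [ 2.e-03 -5.e-04 -1.e+00] w*87 40.8 F [ 0.  -0.3  1.4] M [ 0.1  -0.09  0.  ]
units [-0.006 -0.029 -0.03 ] unit dirs bayx [0.01271873 0.99991911 0.        ]
```

View pics/top1.png

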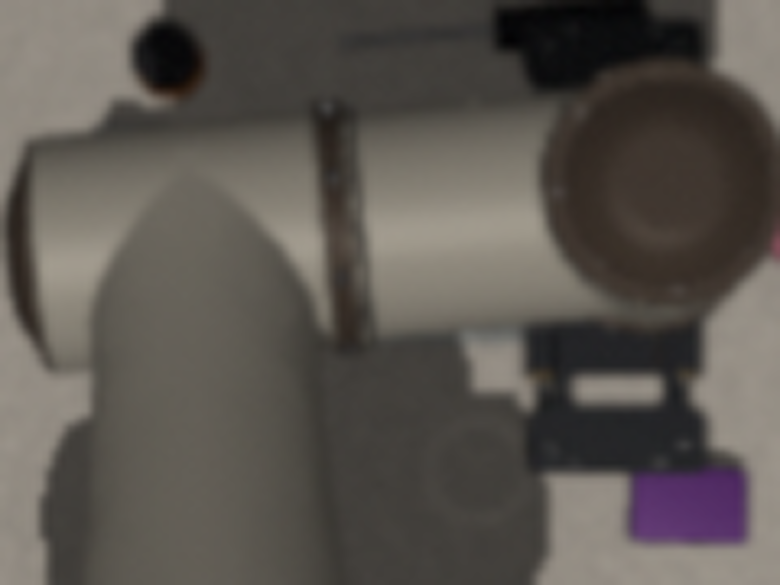

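View pics/side1.png

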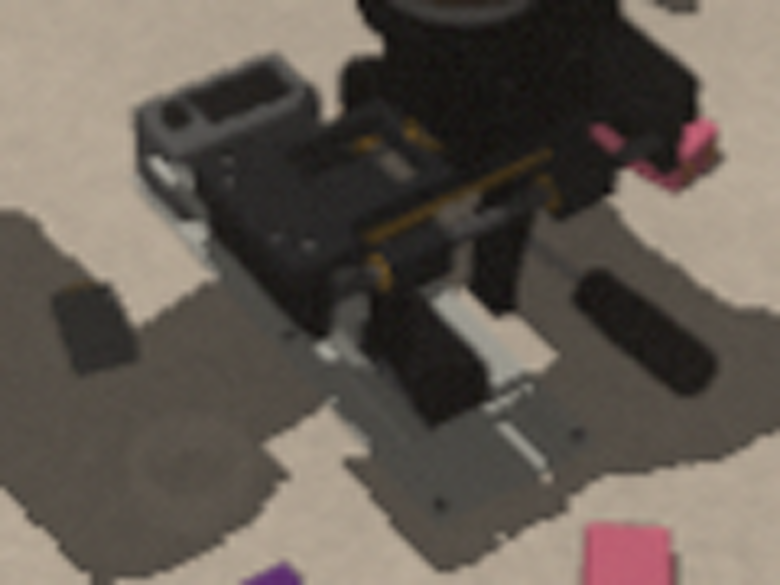

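```bash
python3 - <<'E'
from h import *
b=np.load("bay.npy")
for P in [(-106,0,92),(-106,55,92),(-88,0,28)]: print(P,(proj("side",b2w(b,P))[0]-[200,165]+.5)*6.5)
E
python3 go.py -107 27.7 45
```

```text
(-106, 0, 92) [494.59783414 303.9642012 ]
(-106, 55, 92) [385.46108066 356.98333631]
(-88, 0, 28) [462.44104996 383.27169845]
t 2.6 bay tcp [-106.1   27.3   92.3] yaw err 0.2 ez [ 0.0033  0.     -1.    ] w*87 41.0 F [ 0.3 -0.   0.3] M [ 0.05 -0.04 -0.04]
units [-0.008 -0.014 -0.789] unit dirs bayx [0.01271873 0.99991911 0.        ]
```

{"name": "servo_tool", "arguments": {"slide": [[-0.01,-0.02,-0.2],[0,0,-0.2],[0,0,-0.2],[0,0,-0.2],[0,0,0]], "twist": [[0,0,0],[0,0,0],[0,0,0],[0,0,0],[0,0,0]], "gripper": [0.53,0.53,0.53,0.53,0.53]}}

```text
time_s: 3.22
tcp_pos: [0.583, -0.1124, 0.0414]
ee_rot: [[-0.009, -1.0, -0.002], [-1.0, 0.009, -0.0], [0.0, 0.002, -1.0]]
wrist_force: [-0.8, -0.8, 2.8]
gripper_width: 0.468
```

```bash
python3 go.py -107 27.7 17;python3 pic.py 2
```

```text
t 3.225 bay tcp [-107.5   29.5   41.4] yaw err 0.18 ez [-2.1e-03 -2.0e-04 -1.0e+00] w*87 40.7 F [-0.8 -0.8  2.8] M [ 0.15  0.21 -0.03]
units [ 0.03   0.007 -0.406] unit dirs bayx [0.01271873 0.99991911 0.        ]
```

View pics/side2.png

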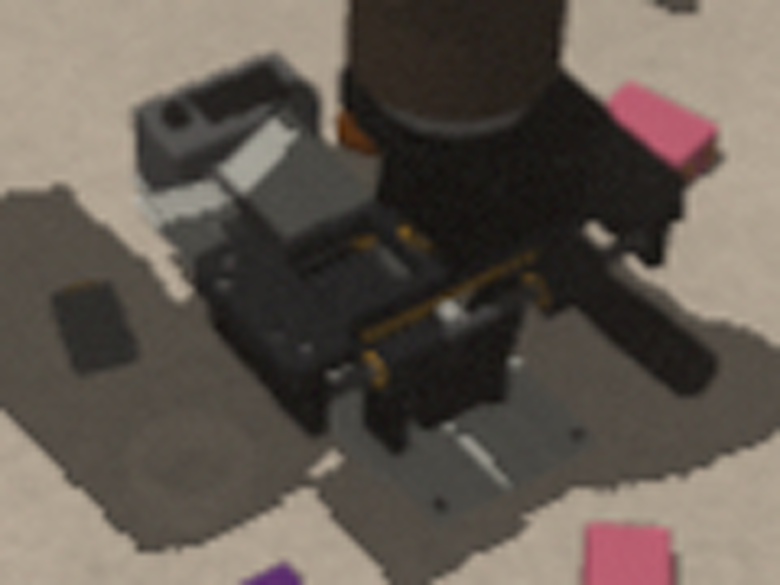

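{"name": "servo_tool", "arguments": {"slide": [[0.03,0,-0.1],[0,0,-0.1],[0,0,-0.1],[0,0,-0.1],[0,0,0],[0,0,0]], "twist": [[0,0,0],[0,0,0],[0,0,0],[0,0,0],[0,0,0],[0,0,0]], "gripper": [0.53,0.53,0.53,0.53,0.53,0.53]}}

```text
time_s: 4.08
tcp_pos: [0.5865, -0.1123, 0.0192]
ee_rot: [[-0.009, -1.0, 0.002], [-1.0, 0.009, -0.0], [0.0, -0.002, -1.0]]
wrist_force: [-0.3, 0.7, 6.0]
gripper_width: 0.469
```

```bash
python3 go.py -107 27.7 17;python3 pic.py 3
```

```text
t 4.075 bay tcp [-107.4   26.    19.2] yaw err 0.21 ez [ 2.5e-03 -2.0e-04 -1.0e+00] w*87 40.8 F [-0.3  0.7  6. ] M [0.02 0.37 0.02]
units [-0.028  0.007 -0.036] unit dirs bayx [0.01271873 0.99991911 0.        ]
```

View pics/side3.png

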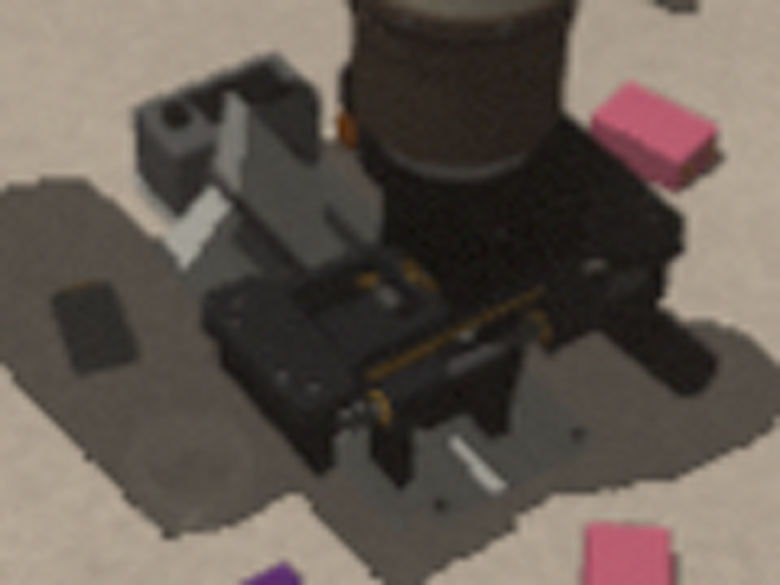

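View pics/top3.png

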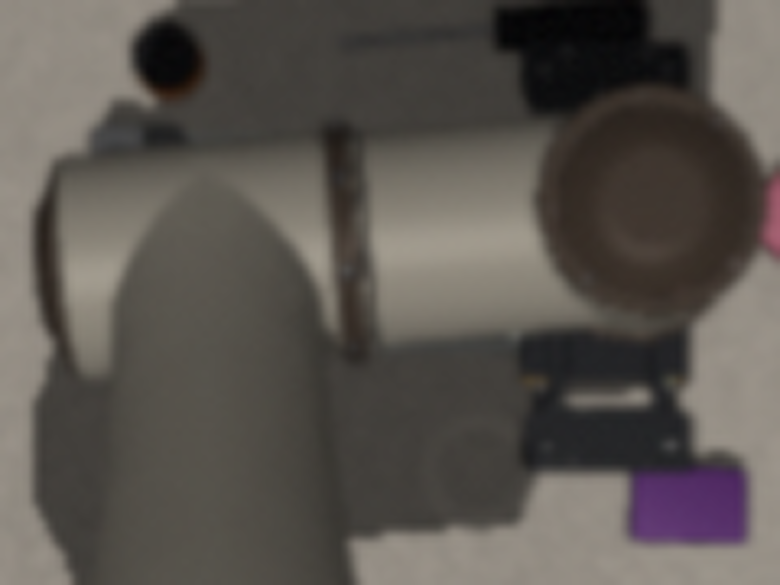

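{"name": "servo_tool", "arguments": {"slide": [[-0.01,0,-0.03],[0,0,0],[0,0,0],[0,0,0]], "twist": [[0,0,0],[0,0,0],[0,0,0],[0,0,0]], "gripper": [0.53,0.53,0.53,0.53]}}

```text
time_s: 4.68
tcp_pos: [0.5862, -0.1124, 0.0176]
ee_rot: [[-0.009, -1.0, 0.003], [-1.0, 0.009, -0.0], [0.0, -0.003, -1.0]]
wrist_force: [0.6, -0.4, 6.6]
gripper_width: 0.467
```

```bash
python3 go.py -107 27.7 17;python3 pic.py 4
```

```text
t 4.675 bay tcp [-107.4   26.3   17.6] yaw err 0.22 ez [ 3.3e-03 -3.0e-04 -1.0e+00] w*87 40.6 F [ 0.6 -0.4  6.6] M [-0.02  0.25  0.01]
units [-0.023  0.007 -0.01 ] unit dirs bayx [0.01271873 0.99991911 0.        ]
```

View pics/side4.png

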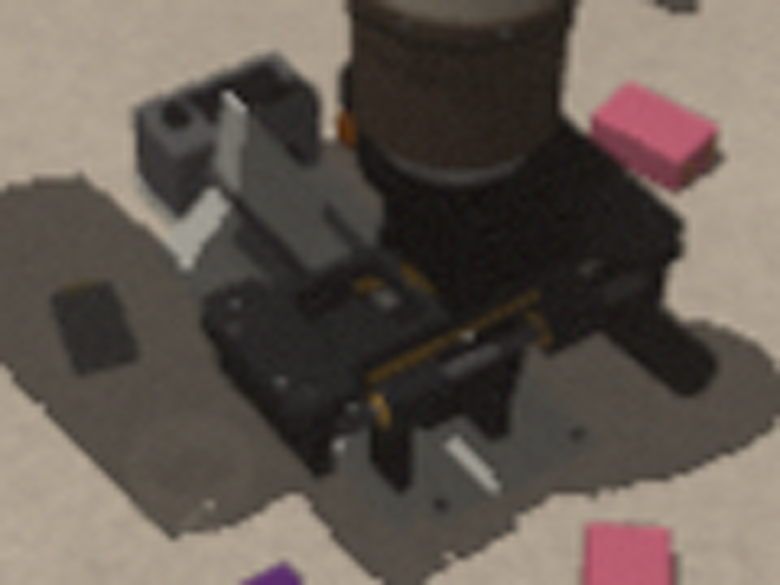

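```bash
python3 - <<'E'
from h import *
b=np.load("bay.npy")
for a in (1.2,1.3,1.4):
  for x in(82,0): print(a,x,((proj("side",b2w(b,(x,24-47*np.cos(a),34+47*np.sin(a))))[0]-[200,165]+.5)*6.5).round())
E
python3 go.py -65 27.7 17
```

```text
1.2 82 [240.  92.]
1.2 0 [338. 191.]
1.3 82 [232.  93.]
1.3 0 [330. 193.]
1.4 82 [223.  95.]
1.4 0 [321. 195.]
t 4.825 bay tcp [-107.4   26.3   17.6] yaw err 0.22 ez [ 3.3e-03 -3.0e-04 -1.0e+00] w*87 40.7 F [-0.5  0.1  7.3] M [0.02 0.25 0.04]
units [-0.015  0.707 -0.01 ] unit dirs bayx [0.01271873 0.99991911 0.        ]
```

{"name": "servo_tool", "arguments": {"slide": [[-0.02,0,-0.02],[0,0.1,0],[0,0.1,0],[0,0.1,0],[0.01,0.1,0],[0,0.1,0],[0,0.1,0],[0,0.1,0],[0,0,0],[0,0,0]], "twist": [[0,0,0],[0,0,0],[0,0,0],[0,0,0],[0,0,0],[0,0,0],[0,0,0],[0,0,0],[0,0,0],[0,0,0]], "gripper": [0.53,0.53,0.53,0.53,0.53,0.53,0.53,0.53,0.53,0.53]}}

```text
time_s: 6.08
tcp_pos: [0.5839, -0.0696, 0.0153]
ee_rot: [[-0.01, -1.0, -0.0], [-1.0, 0.01, 0.001], [-0.001, 0.0, -1.0]]
wrist_force: [-4.4, 0.9, 2.6]
gripper_width: 0.473
```

```bash
python3 go.py 12 27.5 17;python3 pic.py 5
```

```text
t 6.075 bay tcp [-64.7  29.2  15.3] yaw err 0.16 ez [-5.e-04  8.e-04 -1.e+00] w*87 41.1 F [-4.4  0.9  2.6] M [ 0.42  1.17 -0.02]
units [0.044 1.278 0.028] unit dirs bayx [0.01271873 0.99991911 0.        ]
```

View pics/side5.png

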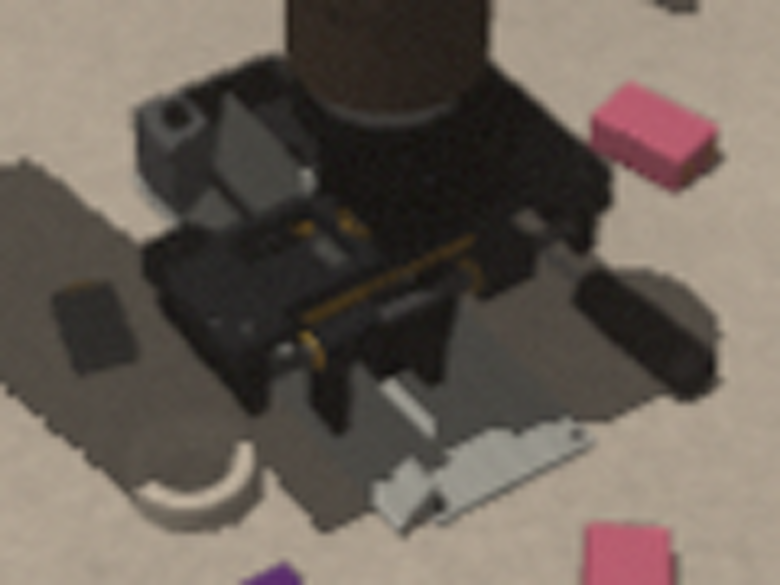

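View pics/top5.png

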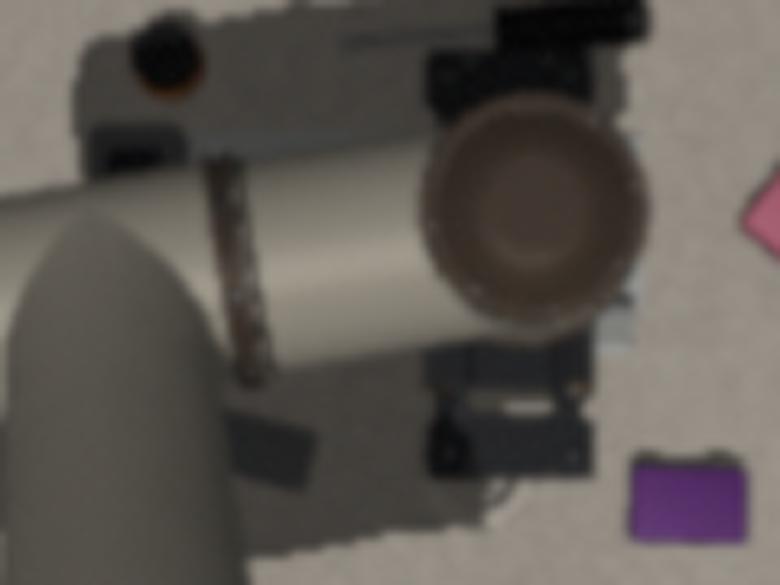

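{"name": "servo_tool", "arguments": {"slide": [[0.025,0,0.025],[0,0.08,0],[0,0.08,0],[0,0.08,0],[0.01,0.08,0],[0,0,0]], "twist": [[0,0,0],[0,0,0],[0,0,0],[0,0,0],[0,0,0],[0,0,0]], "gripper": [0.53,0.53,0.53,0.53,0.53,0.53]}}

```text
time_s: 6.92
tcp_pos: [0.5863, -0.0516, 0.0172]
ee_rot: [[-0.009, -1.0, -0.0], [-1.0, 0.009, -0.001], [0.001, 0.0, -1.0]]
wrist_force: [-2.8, -2.2, 4.0]
gripper_width: 0.472
```

```bash
python3 go.py 12 27.5 17;python3 pic.py 6
```

```text
t 6.925 bay tcp [-46.6  27.   17.2] yaw err 0.2 ez [-1.e-04 -6.e-04 -1.e+00] w*87 41.1 F [-2.8 -2.2  4. ] M [-0.73  1.13  0.03]
units [ 0.003  0.977 -0.004] unit dirs bayx [0.01271873 0.99991911 0.        ]
```

View pics/side6.png

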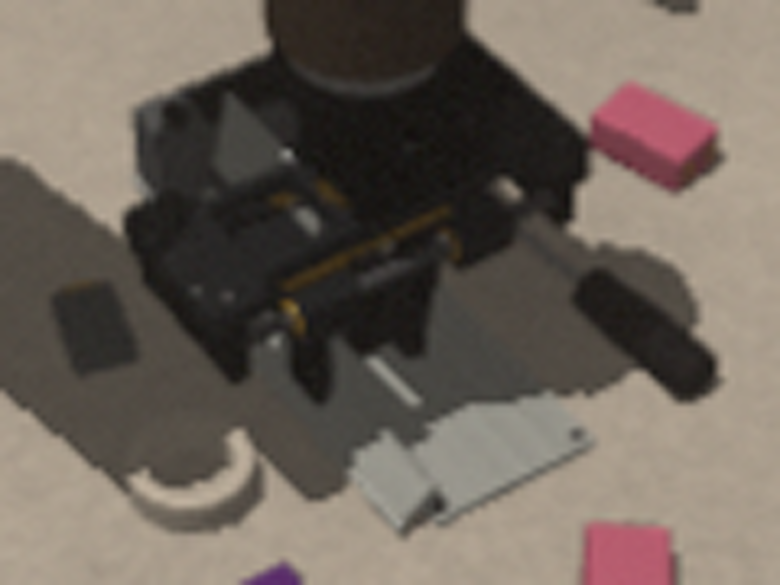

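{"name": "servo_tool", "arguments": {"slide": [[0,0.08,0],[0,0.08,0],[0,0.08,0],[0,0.08,0],[0.01,0.08,0],[0,0.08,0],[0,0.08,0],[0,0.08,0],[0,0,0]], "twist": [[0,0,0],[0,0,0],[0,0,0],[0,0,0],[0,0,0],[0,0,0],[0,0,0],[0,0,0],[0,0,0]], "gripper": [0.53,0.53,0.53,0.53,0.53,0.53,0.53,0.53,0.53]}}

```text
time_s: 8.15
tcp_pos: [0.587, -0.0127, 0.0172]
ee_rot: [[-0.009, -1.0, 0.0], [-1.0, 0.009, 0.0], [-0.0, -0.0, -1.0]]
wrist_force: [-4.1, -2.9, 4.3]
gripper_width: 0.471
```

```bash
python3 go.py 12 27.5 17;python3 pic.py 7
```

```text
t 8.15 bay tcp [-7.7 26.8 17.2] yaw err 0.19 ez [ 3.e-04  0.e+00 -1.e+00] w*87 41.0 F [-4.1 -2.9  4.3] M [-0.58  1.09  0.02]
units [-0.008  0.329 -0.003] unit dirs bayx [0.01271873 0.99991911 0.        ]
```

View pics/side7.png

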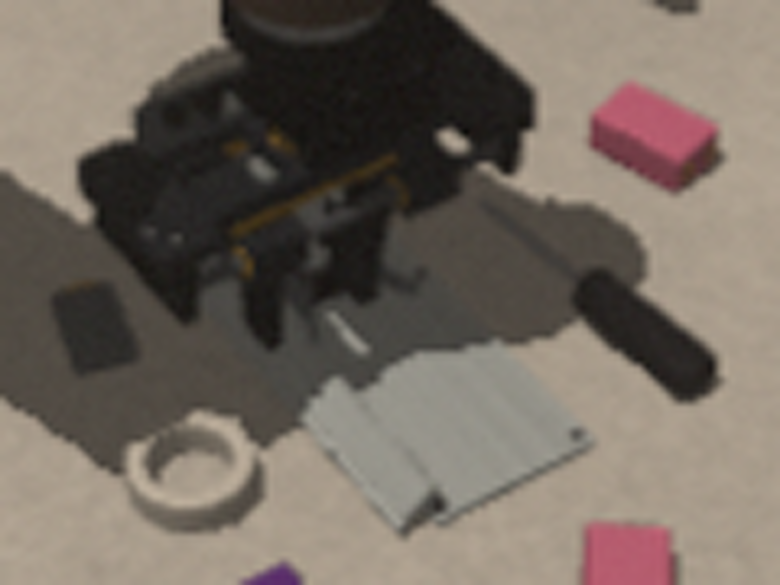

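View pics/top7.png

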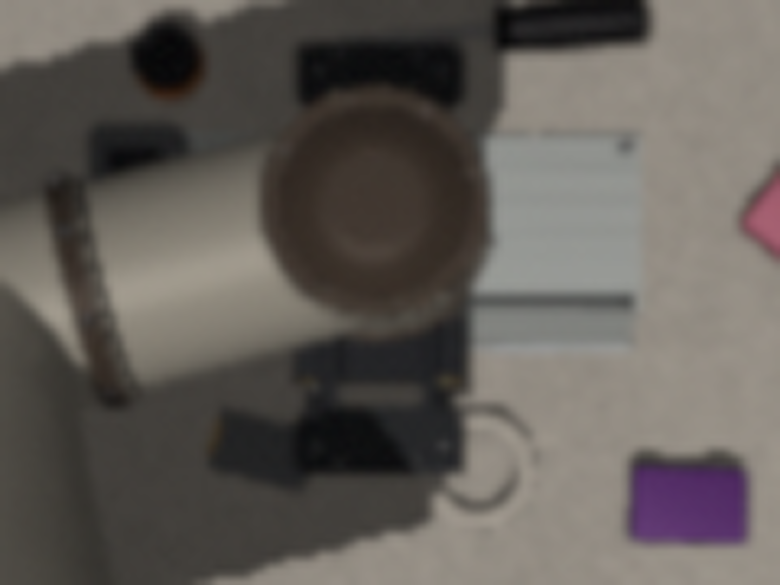

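{"name": "servo_tool", "arguments": {"slide": [[-0.01,0.06,0],[0,0.06,0],[0,0.06,0],[0,0.06,0],[0,0.03,0],[0,0,0]], "twist": [[0,0,0],[0,0,0],[0,0,0],[0,0,0],[0,0,0],[0,0,0]], "gripper": [0.53,0.53,0.53,0.53,0.53,0.53]}}

```text
time_s: 9.0
tcp_pos: [0.5864, 0.0038, 0.0171]
ee_rot: [[-0.009, -1.0, 0.0], [-1.0, 0.009, 0.0], [-0.0, -0.0, -1.0]]
wrist_force: [-2.4, -3.8, 4.8]
gripper_width: 0.469
```

```bash
python3 go.py 12.5 27.5 17
```

```text
t 9.0 bay tcp [ 8.7 27.6 17.1] yaw err 0.19 ez [ 2.e-04  2.e-04 -1.e+00] w*87 40.8 F [-2.4 -3.8  4.8] M [-0.78  0.99  0.03]
units [ 0.003  0.064 -0.001] unit dirs bayx [0.01271873 0.99991911 0.        ]
```

{"name": "servo_tool", "arguments": {"slide": [[0,0.02,0],[0,0.02,0],[0,0,0],[0,0,0]], "twist": [[0,0,0],[0,0,0],[0,0,0],[0,0,0]], "gripper": [0.53,0.53,0.53,0.53]}}

```text
time_s: 9.5
tcp_pos: [0.5861, 0.0052, 0.0171]
ee_rot: [[-0.01, -1.0, -0.0], [-1.0, 0.01, -0.001], [0.001, 0.0, -1.0]]
wrist_force: [-2.5, -6.4, 4.9]
gripper_width: 0.473
```

```bash
python3 go.py 12.5 27.5 17
```

```text
t 9.5 bay tcp [10.1 27.9 17.1] yaw err 0.15 ez [-5.e-04 -7.e-04 -1.e+00] w*87 41.2 F [-2.5 -6.4  4.9] M [-1.82  0.84 -0.01]
units [ 0.007  0.04  -0.002] unit dirs bayx [0.01271873 0.99991911 0.        ]
```

{"name": "servo_tool", "arguments": {"slide": [[0,0.02,0],[0,0.02,0],[0,0,0],[0,0,0]], "twist": [[0,0,0],[0,0,0],[0,0,0],[0,0,0]], "gripper": [0.53,0.53,0.53,0.53]}}

```text
time_s: 10.0
tcp_pos: [0.586, 0.0055, 0.0172]
ee_rot: [[-0.011, -1.0, -0.001], [-1.0, 0.011, -0.003], [0.003, 0.001, -1.0]]
wrist_force: [-0.8, -14.0, 5.7]
gripper_width: 0.472
```

```bash
python3 go.py 12.5 27.5 17; python3 pic.py 8
```

```text
t 10.0 bay tcp [10.4 28.  17.2] yaw err 0.08 ez [-0.0013 -0.0028 -1.    ] w*87 41.1 F [ -0.8 -14.    5.7] M [-4.13  0.39 -0.27]
units [ 0.009  0.034 -0.003] unit dirs bayx [0.01271873 0.99991911 0.        ]
```

View pics/side8.png

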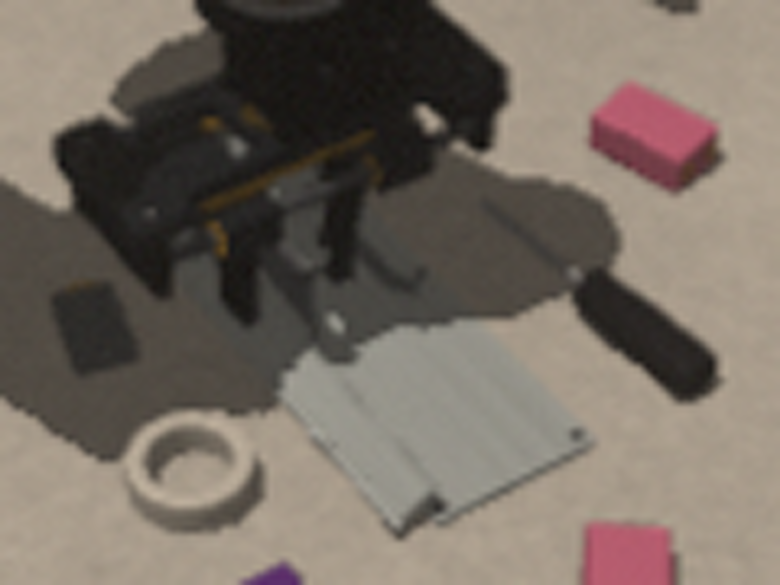

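{"name": "servo_tool", "arguments": {"slide": [[0,0.02,0],[0,0,0],[0,-0.06,0],[0,-0.1,0],[0,-0.1,0],[0,-0.1,0],[0,-0.15,0],[0,-0.15,0],[0,-0.15,0],[0,-0.15,0],[0,-0.15,0],[0,0,0]], "twist": [[0,0,0],[0,0,0],[0,0,0],[0,0,0],[0,0,0],[0,0,0],[0,0,0],[0,0,0],[0,0,0],[0,0,0],[0,0,0],[0,0,0]], "gripper": [0.53,0.53,0.53,0.53,0.53,0.53,0.53,0.53,0.53,0.53,0.53,0.53]}}

```text
time_s: 11.6
tcp_pos: [0.5865, -0.0565, 0.017]
ee_rot: [[-0.01, -1.0, 0.0], [-1.0, 0.01, 0.001], [-0.001, -0.0, -1.0]]
wrist_force: [-3.9, 0.9, 3.8]
gripper_width: 0.468
```

```bash
python3 go.py -105 27.5 17; python3 pic.py 9
```

```text
t 11.6 bay tcp [-51.5  26.7  17. ] yaw err 0.18 ez [ 5.e-04  7.e-04 -1.e+00] w*87 40.7 F [-3.9  0.9  3.8] M [ 0.44  1.02 -0.03]
units [-0.024 -0.891 -0.   ] unit dirs bayx [0.01271873 0.99991911 0.        ]
```

View pics/side9.png

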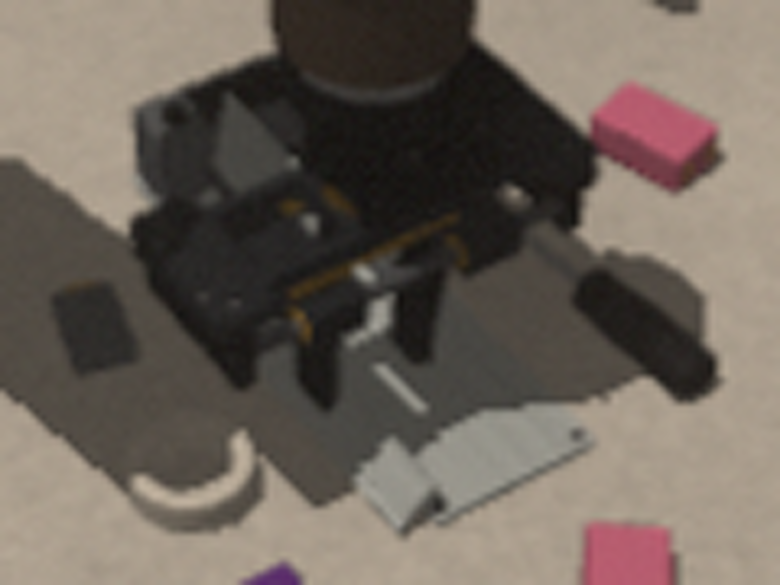

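View pics/top9.png

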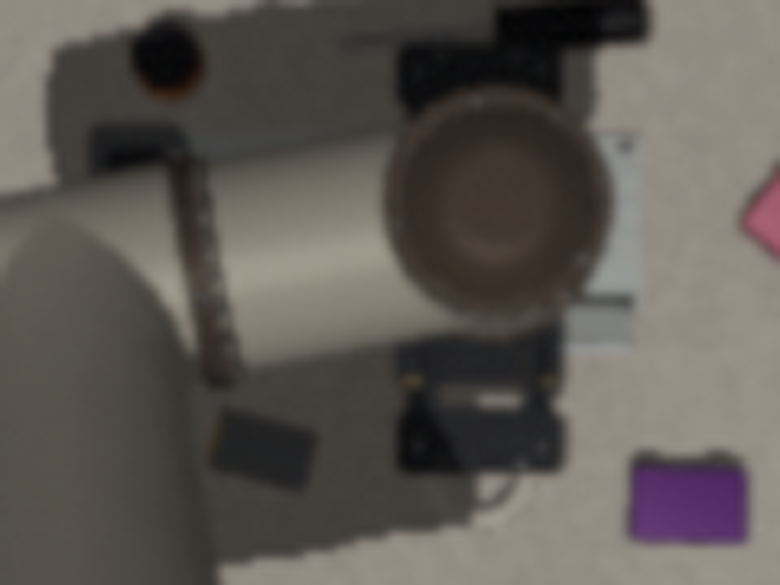

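{"name": "servo_tool", "arguments": {"slide": [[0,-0.15,0],[0,-0.15,0],[0,0,0.1],[0,0,0.15],[0,0,0.15],[0,0,0.15],[0,0,0.2],[0,0,0.3],[0,0,0.5],[0,0,0.5],[0,0,0.5],[0,0,0.5]], "twist": [[0,0,0],[0,0,0],[0,0,0],[0,0,0],[0,0,0],[0,0,0],[0,0,0],[0,0,0],[0,0,0],[0,0,0],[0,0,0],[0,0,0]], "gripper": [0.53,0.53,0.53,0.53,0.53,0.53,0.53,0.53,0.53,0.53,0.53,0.53]}}

```text
time_s: 13.2
tcp_pos: [0.586, -0.075, 0.2014]
ee_rot: [[-0.01, -1.0, 0.0], [-1.0, 0.01, 0.0], [-0.0, -0.0, -1.0]]
wrist_force: [0.1, -0.8, -0.1]
gripper_width: 0.47
```

{"name": "servo_tool", "arguments": {"slide": [[-0.5,-0.8,0.3],[-0.5,-0.8,0.3],[-0.5,-0.8,0],[-0.5,-0.8,0],[0,0,0],[0,0,0]], "twist": [[0,0,0],[0,0,0],[0,0,0],[0,0,0],[0,0,0],[0,0,0]], "gripper": [0.53,0.53,0.53,0.53,0.53,0.53]}}

```text
time_s: 13.95
tcp_pos: [0.4662, -0.2671, 0.2363]
ee_rot: [[-0.01, -1.0, 0.001], [-1.0, 0.01, 0.0], [-0.0, -0.001, -1.0]]
wrist_force: [-0.4, -0.0, -0.1]
gripper_width: 0.469
```

```bash
python3 go.py; python3 pic.py 10
```

```text
t 13.95 bay tcp [-263.7  144.3  236.3] yaw err 0.14 ez [ 5.e-04  1.e-04 -1.e+00] w*87 40.8 F [-0.4 -0.  -0.1] M [ 0.08 -0.04  0.04]
```

View pics/side10.png

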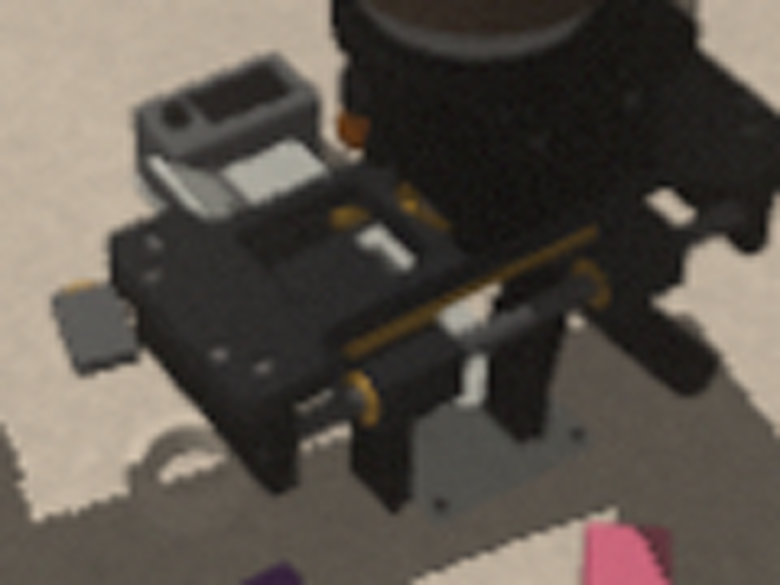

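View pics/top10.png

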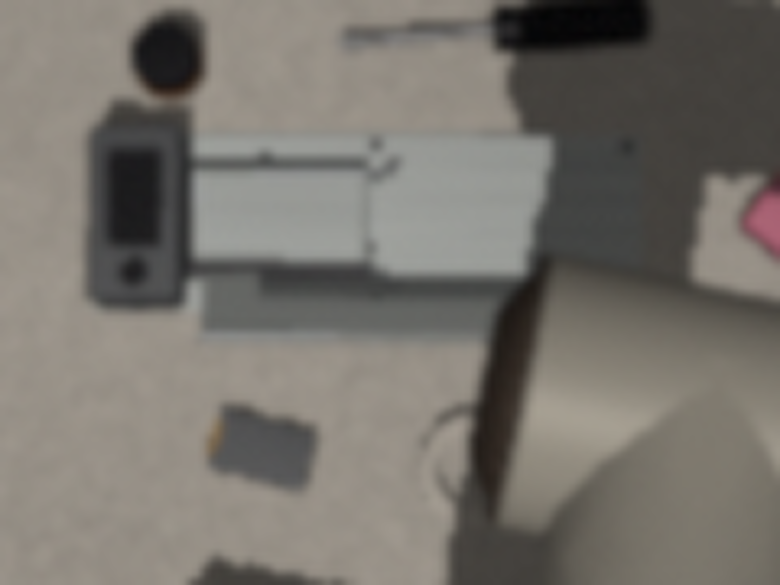

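{"name": "servo_tool", "arguments": {"slide": [[0,0.3,0.5],[0,0.9,0.3],[0,0.9,0],[0,0.9,0],[0,0.9,0],[0,0.9,0],[0,0.9,0],[0,0.9,0],[0,0.9,0],[0,0.9,0],[0,0,0],[0,0,0]], "twist": [[0,0,0],[0,0,0],[0,0,0],[0,0,0],[0,0,0],[0,0,0],[0,0,0],[0,0,0],[0,0,0],[0,0,0],[0,0,0],[0,0,0]], "gripper": [0.53,0.53,0.53,0.53,0.53,0.53,0.53,0.53,0.53,0.53,0.53,0.53]}}

```text
time_s: 15.55
tcp_pos: [0.4657, 0.2378, 0.2838]
ee_rot: [[-0.007, -1.0, -0.001], [-1.0, 0.007, -0.001], [0.001, 0.001, -1.0]]
wrist_force: [-1.2, 0.1, 0.5]
gripper_width: 0.468
```

```bash
python3 go.py; python3 pic.py 11; python3 - <<'E'
from h import *
cv2.imwrite("pics/sidefull.png",cam("side")["image"])
im=cam("side")["image"][190:225,235:275]; cv2.imwrite("pics/mouth.png",cv2.resize(im,None,fx=16,fy=16,interpolation=cv2.INTER_CUBIC))
b=np.load("bay.npy")
for P in [(22,-18,28),(22,18,28),(22,-18,4),(22,18,4),(0,-20,4),(0,20,4),(0,-20,12),(0,-23,34),(0,24,34)]: print(P,((proj("side",b2w(b,P))[0]-[235,190]+.5)*16).round())
E
```

```text
t 15.55 bay tcp [241.1 151.3 283.8] yaw err 0.3 ez [-7.e-04 -6.e-04 -1.e+00] w*87 40.7 F [-1.2  0.1  0.5] M [ 0.07 -0.05  0.05]
(22, -18, 28) [315. 151.]
(22, 18, 28) [156. 223.]
(22, -18, 4) [313. 242.]
(22, 18, 4) [156. 315.]
(0, -20, 4) [386. 305.]
(0, 20, 4) [211. 388.]
(0, -20, 12) [387. 275.]
(0, -23, 34) [403. 185.]
(0, 24, 34) [193. 281.]
```

View pics/side11.png

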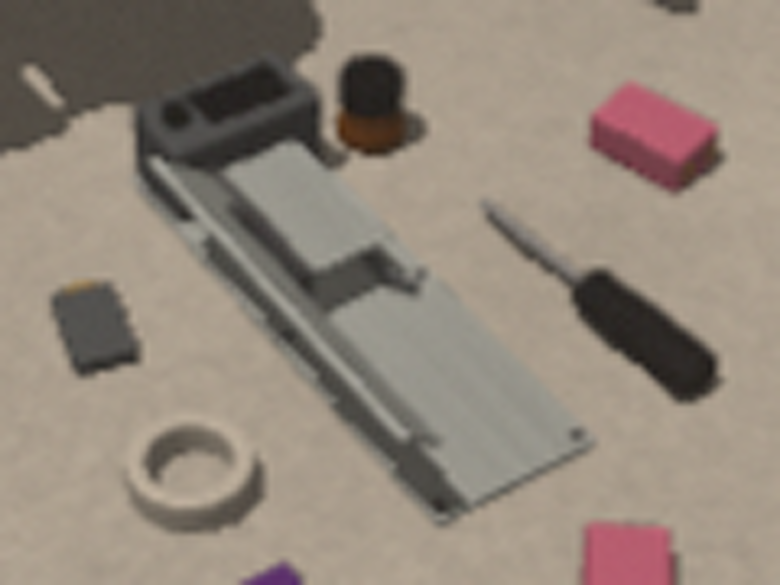

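View pics/mouth.png

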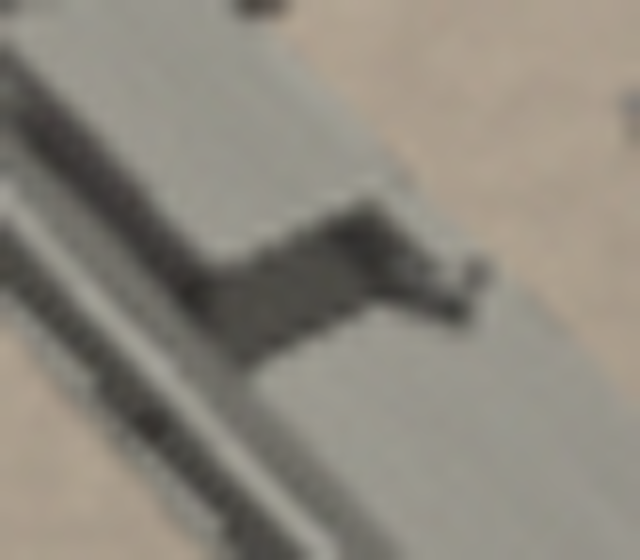

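View pics/sidefull.png

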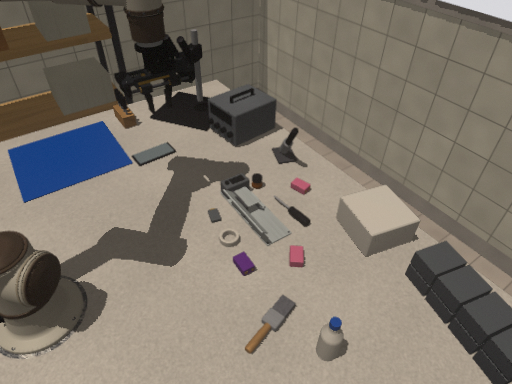

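```bash
python3 -c "
from station import r
print(r.finish_job())"
```

```text
the job is handed in; nothing more can be done
None
```

The pack is loaded in the test bay and the cover is closed over it, but no camera could see the pack under the cover. That it is fully home rests on the force and position readings below.

**What I did**
- I pressed the tab down with one fingertip. The cover opened to about 1.3–1.35 rad.
- With the cover held open, I pushed the pack along the bed with the other fingertip until it stopped hard.
- I then drew the tip back about 75–80 mm, clear of the lane, raised the tab gently so the cover closed, and parked the arm away from the bay. The job was handed in at about 15.7 s.

**What the last checks showed**
- **Final stop:** the pushing force rose from about 4 N to 14 N while the tool moved only 0.3 mm for the last 2.4 mm commanded. The wrist moment showed the pushing finger was carrying that load. I commanded 1.2 mm more after that, then backed off.
- **Last pictures:** the cover is closed and the apron is empty. The screwdriver, jar, spare cell and tape roll look unmoved, and the bottle, brush and handset look in place in the wide view.
- **Disagreement:** the stop came at tool bay x of about 10.4 mm, where I expected 12.5 mm. I put this down to camera calibration: the bay features at that end (tab end, meter housing) also sat about 1.5–2 mm off in the same direction.

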